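# Close up the tin row: push the rack's end stop into its notch

### The arm

A 6-joint arm with a two-finger parallel gripper is mounted at the origin on a cart in front of the work surface, level with it; the furniture and walls round the work are solid. World frame = base frame: x ahead of the robot, y to its left, z up, the work surface at z = 0. Lengths are in m, angles in rad, forces in N, time in s.
With the tool pointing down it reaches from about 0.225 to 0.875 m from the base axis. Payload 3.4 kg.
Tool frame: the origin (TCP) lies where the fingers leave the gripper's body, on its centre line; the fingertips stand 73 mm ahead of it and the grasp point (between the pads) lies 54 mm ahead of it (manip.grip_point_offset is the distance from the TCP to the grasp point, in m); z points along the fingers, y is the line along which they close (so a half turn about z gives the same grasp; the last joint's range is limited). The gripper opens to 85 mm and grips with 20 to 120 N. Pads are 22 mm wide; open, the fingers measure 114 mm over their backs; the gripper's body (76 mm by 85 mm) begins 54 mm behind the grasp point. The pads swing forward as they close: fully open they stand 13 mm farther back than shut.
Start: joints at [1.139, 0.276, 1.505, -0, 1.361, -0.121], TCP at [0.176, 0.547, 0.304] pointing down, gripper open.
Joint ranges: [-2.89, 2.89], [-0.75, 2.08], [0.22, 2.7], [-1.18, 4.32], [0.11, 2.71], [-2.7, 2.7]. Speed limits (rad/s): [2.57, 2.57, 3.14, 3.14, 3.14, 3.14].

### API

Orientations are given as a unit quaternion [w, x, y, z].
In Python, from rig import sensors, cams, manip, spotter gives the robot as it stands.
- The arm moves only by the tool drive_tool, never from a script. Its argument "targets" is a list of rows, each a list of 4 numbers: the shift along the world's x, y, z in m, then the turn about the world's z in degrees. In form: [[dx, dy, dz, spin], ...]. A call has exactly 5 rows; each row shifts and turns the commanded pose from where the row before left it; what a row does not reach is not made up. A row lasts 1/8 s, in which the tool goes at most 62.5 mm and 10.7 degrees, less where a joint would pass 70% of its speed; a pose out of reach is approached as far as the arm can. A call is refused whole if a number of a shift passes 0.0625 or a number of a turn 10.7, either way. A call with a gripper value outside its range is refused whole. "jaw" is the finger opening in m, from 0 to 0.0854, set as the call begins (left out, the last holds). The fingers move at their own pace and stop on an object; "force" is the grip in N (left out, the last holds). Time passes only in rows, so rows that do not move let the fingers close, or fill a call up. It gives the time, the measured TCP pose, the force and the opening at its end, in the units of the state.
- sensors.get_state(): the state, without advancing time (a new reading comes with each control period).
- cams.get_image(name): name is "side" or "top"; returns a dict with "color" (384x512x3 uint8, red, green, blue), "intrinsics" (3x3 intrinsics, pixels), "D" ([k1, k2, p1, p2, k3] as OpenCV has them; the pictures are not rectified), "R" (3x3) and "t" (3): a world point X has camera coordinates R X + t. Camera axes: x right, y down, z forward; pixel columns grow to the right and rows downward; lengths in m; the calibration is good to about 2 mm. A picture is of the moment at which its call begins. There is no depth.
- manip.sign_off(): hands the job in, once; it reports no verdict.
Trained networks look in the newest picture that a camera, given by its name, has taken for a name from the list of things; names that differ only in an ending like _2 or _b are one class to them, and where a whole thing is asked for, a point or a joint stands for the part that bears it (a point fixed in the world has none). Each returns a list of dicts, best first, with "score" (0 to 1); they miss things now and then, are a little off and sometimes report something else, mostly with a low value. They report only what shows in the picture. A call takes as long as a camera call.
- spotter.find_in(query, camera): "point" ([x, y, z] in m, in world coordinates, good to about 4 mm: the middle of the surface that is visible of it).
- spotter.landmark_of(query, camera): "point" ([x, y, z] in m, in world coordinates, good to about 4 mm: a listed point, or the origin of a listed thing).
The state is a dict: "clock": time; "qpos": joint angles; "qd": joint speeds; "effort": joint torques, N m; "position": TCP position; "ee_rot": TCP orientation; "contact_force": force on the tool from outside, world axes, zero at the start; "moment": the same for the moment, N m; "width": finger opening in m.
Only numpy, scipy, OpenCV 4.12 (cv2) and the standard library are available. Lean on these libraries where they do the work, as an engineer would, in place of code of your own. Each camera call takes 0.05 s, during which the arm holds its last target. There are 200 camera calls.

### The job

Close up the row on the larder rack: with the fingertips push the sliding end stop by its rubber pad along its rail towards the fixed end, sweeping the three containers together, until it clicks into the last notch it can reach before the row is jammed, and leave it seated in that notch with the row standing closed up. Push only: pinch or lift nothing, do not touch the containers yourself, and do not squeeze the row hard; once the plunger drops in, stop, because a few millimetres further the row jams with the plunger out of its notch. Leave the spare container on the chopping board and the other things round the rack where they are.

Things in the scene. Friction and masses are not known exactly. Their poses are not given: they have to be found in the camera images.
- rack: fixed larder rack: oak base 124 (x) x 352 (y) x 22 mm; a row of containers stands on it along its y. Origin under the middle of the row's channel, z up. On +x (away from the robot) a notched steel bar stands 30 mm above the oak, on -x a lip of 18 mm; channel 82 mm wide, centred on x = 0. Fixed end plate, 100 mm high, at +y; the sliding stop comes from -y
- rack_end (a point): middle of the cork buffer face on the fixed end plate (rack y = +160 mm, 52 mm above the worktop), against which the row is closed up. Buffer 60 mm wide, 4 to 54 mm above the oak. Row lengths, all touching: three tins 226 mm; two tins and the honey jar 211 mm
- stop (a joint): travel of the sliding stop along rack +y, m, -0.004 to 0.116, growing towards the fixed end. Clear length between stop and buffer = 0.2965 minus this. Notches at 0, 0.016, 0.032, 0.048, 0.064, 0.080, 0.096, 0.112
- stop_button (a point): red button on the stop's sprung plunger, on the saddle over the notched bar (top, 107 mm above the worktop); do not press. Sliding between notches takes under 2 N, leaving a notch about 8 N, the row up to 4 N more; within 4 mm of a notch the plunger draws the stop in by itself (the push falls away) and it stays when let go
- push_point (a point): point on the outer (-y) face of the stop's black rubber pad, 106 mm above the worktop, rack x = -8 mm; moves with the stop. Pad flat, 76 mm wide (x), 76 to 124 mm above the worktop; push it towards rack +y. The steel plate behind it is 4 mm thick, 96 mm wide, top 130 mm above the worktop
- push_pad: the black rubber pad on the stop's outer face. Origin at the height of the worktop in the plane of the stop's cork contact face, 14 mm to +y of the pad's outer face. Wall cupboards hang above the worktop from about x = 0.55 m on, 0.49 m up: come in from the front and keep the wrist low
- liner: cork lining on the stop's inner face, which meets the row: contact face 60 mm wide, 4 to 54 mm above the oak; above it a thin layer set back 4 mm. Origin at worktop height in the plane of the contact face, axes as the rack's
- tin_a: food tin with a red label, a plain upright cylinder 75.4 mm in diameter and 58 mm high, 0.26 kg; origin at the centre of its underside, z up. Stands in the row on the rack, place in the row varies
- tin_b: food tin with a red label, a plain upright cylinder 75.4 mm in diameter and 58 mm high, 0.26 kg; origin at the centre of its underside, z up. Stands in the row on the rack, place in the row varies
- tin_c: food tin with a red label, a plain upright cylinder 75.4 mm in diameter and 58 mm high, 0.26 kg; origin at the centre of its underside, z up. Stands either in the row or on the chopping board left of the rack (then the honey jar is in the row)
- honey: honey jar with a red lid, 100 mm high, about 0.3 kg; glass body 60 mm in diameter (this meets its neighbours and the cork), lid 65 mm from 88 mm up. Origin at the centre of its underside, z up. Stands in the row at any place, or on the chopping board (then all three tins are in the row)
- tomato: red tomato, 58 mm, on the chopping board; leave it; origin under its centre
- spice: spice jar with a green lid, 46 mm in diameter, 106 mm high, on the worktop behind the rack; leave it; origin under its centre
- salt: glass salt shaker, 44 mm in diameter, 90 mm high, on the worktop behind the rack; leave it; origin under its centre
- teaspoon: steel teaspoon, 130 mm long, flat on the worktop left of the rack; leave it; origin under its middle

How it is judged:
By the outcome, as a careful person would: the job done as asked, in the order asked, and still so for the second after the job is handed in, with the robot touching nothing.
It also fails if it takes over 45 s, if anything falls off the work surface, if the arm or the gripper's body presses on something with over 40 N, if the wrist force passes 120 N, or if a joint passes its speed limit or range.

## Working session

There is one attempt and no reset: what is moved stays moved. The work goes in short steps, Python scripts to look and compute and a tool call to move; the robot and the scene stay as the last step left them, time stands still between calls to the robot, and variables do not carry over. Pictures are saved under pics/ and viewed, on a budget of 10 in all, crops included, one or two more only if the job needs it, and the job is handed in when it is done.

Besides the shell and the picture viewer there is one more tool, called after "Emit:" by a JSON object that holds its "fn" and its "kwargs", one argument or row to a line. drive_tool: Moves the arm, as the interface text tells. Its arguments: {"type":"object","properties":{"targets":{"type":"array","items":{"type":"array","items":{"type":"number"}}},"jaw":{"type":"number"},"force":{"type":"number"}},"required":["targets"]}

```bash
mkdir -p pics
python3 - <<'E'
from rig import sensors,cams,spotter
import cv2,numpy as np
s=sensors.get_state();print({k:np.round(s[k],3) for k in('clock','position','ee_rot','contact_force','width')})
ims=[]
for c in('side','top'):
    im=cams.get_image(c);cv2.imwrite(f'pics/{c}0.png',im['color'][:,:,::-1])
    for q in('rack','rack_end','stop_button','push_point','push_pad','liner','tin_a','honey'):
        print(c,q,[(np.round(d['point'],3).tolist(),round(d['score'],2)) for d in spotter.landmark_of(q,c)[:4]])
E
```

```text
{'clock': np.float64(0.0), 'position': array([0.176, 0.547, 0.303]), 'ee_rot': array([-0.   ,  0.155,  0.988, -0.001]), 'contact_force': array([ 0.762,  0.35 , -0.153]), 'width': np.float64(0.086)}
side rack [([0.47, 0.091, 0.002], 0.59)]
side rack_end [([0.444, 0.244, 0.052], 0.6)]
side stop_button [([0.536, -0.028, 0.108], 0.79), ([0.539, 0.56, 0.024], 0.69), ([0.463, 0.117, 0.022], 0.6)]
side push_point [([0.465, 0.114, 0.022], 0.29)]
side push_pad []
side liner []
side tin_a [([0.465, 0.114, 0.022], 0.96), ([0.479, 0.035, 0.02], 0.88), ([0.455, 0.201, 0.02], 0.83)]
side honey [([0.515, 0.472, 0.023], 0.56)]
top rack [([0.47, 0.089, -0.004], 0.56)]
top rack_end [([0.452, 0.249, 0.054], 0.81)]
top stop_button [([0.538, -0.03, 0.108], 0.66)]
top push_point [([0.45, 0.246, 0.052], 0.65), ([0.483, -0.049, 0.104], 0.59)]
top push_pad [([0.483, -0.028, 0.001], 0.56), ([0.538, -0.03, 0.109], 0.37)]
top liner [([0.488, -0.031, -0.001], 0.58)]
top tin_a [([0.464, 0.112, 0.019], 0.73), ([0.455, 0.202, 0.021], 0.7), ([0.478, 0.037, 0.022], 0.63)]
top honey [([0.511, 0.468, 0.023], 0.82)]
```

View pics/side0.png

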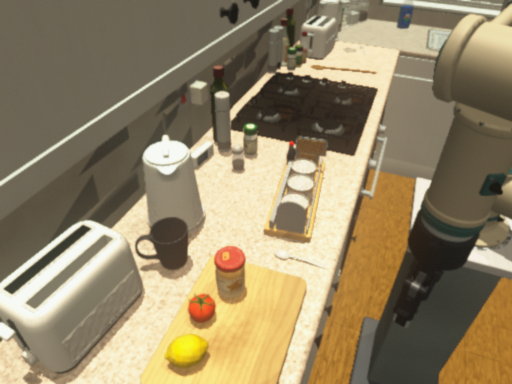

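View pics/top0.png

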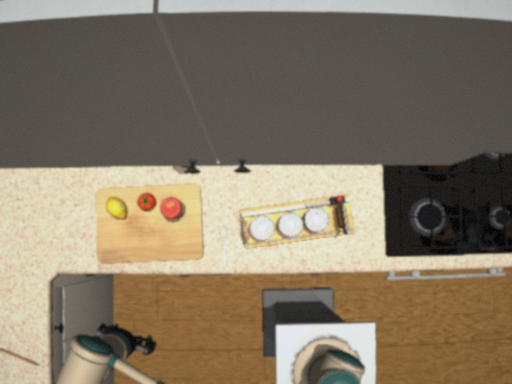

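The row holds three tins (226 mm) and the honey jar is on the board, so the target notch is 0.064. The landmarks give a rack yaw of about 8° and put the stop at about 0.016. I'll go behind the pad, high, with the fingers shut and tool x along rack y.

Emit:
{"fn": "drive_tool", "kwargs": {
  "targets": [
    [0.0208,-0.0428,0,-4.28],
    [0.0208,-0.0428,0,-4.28],
    [0.0208,-0.0428,0,-4.28],
    [0.0208,-0.0428,0,-4.28],
    [0.0208,-0.0428,0,-4.28]
  ],
  "jaw": 0
}}

```text
clock: 1.52
position: [0.2803, 0.3321, 0.3042]
ee_rot: [0.0, 0.336, 0.942, 0.0]
contact_force: [0.4, 0.5, 0.8]
width: 0.0001
```

Emit:
{"fn": "drive_tool", "kwargs": {
  "targets": [
    [0.0208,-0.0428,0,-4.28],
    [0.0208,-0.0428,0,-4.28],
    [0.0208,-0.0428,0,-4.28],
    [0.0208,-0.0428,0,-4.28],
    [0.0208,-0.0428,0,-4.28]
  ]
}}

```text
clock: 2.15
position: [0.3844, 0.118, 0.3043]
ee_rot: [0.0, 0.506, 0.863, 0.0]
contact_force: [1.8, 0.2, -0.2]
width: -0.0
```

Emit:
{"fn": "drive_tool", "kwargs": {
  "targets": [
    [0.0208,-0.0428,0,-4.28],
    [0.0208,-0.0428,0,-4.28],
    [0.0208,-0.0428,0,-4.28],
    [0.0208,-0.0428,0,-4.28],
    [0.0208,-0.0428,0,-4.28]
  ]
}}

```text
clock: 2.78
position: [0.4884, -0.0961, 0.3041]
ee_rot: [0.0, 0.657, 0.754, 0.0]
contact_force: [0.3, 0.7, 0.5]
width: -0.0004
```

Emit:
{"fn": "drive_tool", "kwargs": {
  "targets": [
    [0,0,-0.03,0],
    [0,0,-0.03,0],
    [0,0,-0.03,0],
    [0,0,-0.03,0],
    [0,0,-0.012,0]
  ]
}}

```text
clock: 3.4
position: [0.487, -0.0943, 0.1705]
ee_rot: [-0.001, 0.656, 0.755, -0.001]
contact_force: [-0.1, -0.1, 0.7]
width: 0.0001
```

```bash
cat > look.py <<'E'
from rig import sensors,cams,spotter
import cv2,numpy as np,sys
n=sys.argv[1];ey=np.array([-.139,.990]);ex=np.array([.990,.139]);O=np.array([.4705,.089])
v=[]
for c in('side','top'):
    im=cams.get_image(c)['color'][:,:,::-1]
    v.append(cv2.resize(im[110:260,240:360] if c=='side' else im[170:260,230:380],(400,500) if c=='side' else (400,240),interpolation=3))
    for q in('stop_button','push_point','push_pad','tin_a'):
        print(c,q,[(np.round(d['point'],3).tolist(),np.round([(np.array(d['point'][:2])-O)@ex,(np.array(d['point'][:2])-O)@ey],3).tolist(),round(d['score'],2)) for d in spotter.landmark_of(q,c)[:3]])
v[1]=cv2.copyMakeBorder(v[1],0,260,0,0,cv2.BORDER_CONSTANT)
cv2.imwrite(f'pics/{n}.png',np.hstack(v))
s=sensors.get_state();print(s['clock'],np.round(s['position'],4),np.round(s['contact_force'],1))
E
python3 look.py a1
```

```text
side stop_button [([0.538, -0.029, 0.109], [0.05, -0.126], 0.89)]
side push_point []
side push_pad []
side tin_a [([0.456, 0.201, 0.021], [0.001, 0.113], 0.81), ([0.467, 0.117, 0.022], [0.0, 0.028], 0.75), ([0.478, 0.036, 0.021], [-0.0, -0.053], 0.66)]
top stop_button [([0.538, 0.56, 0.024], [0.132, 0.457], 0.5)]
top push_point [([0.48, -0.048, 0.107], [-0.009, -0.137], 0.55)]
top push_pad [([0.481, -0.03, 0.0], [-0.006, -0.119], 0.42)]
top tin_a [([0.452, 0.205, 0.024], [-0.003, 0.117], 0.81), ([0.466, 0.113, 0.019], [-0.001, 0.025], 0.57)]
3.9 [ 0.4882 -0.0946  0.1727] [-0.2  0.8  0.4]
```

View pics/a1.png

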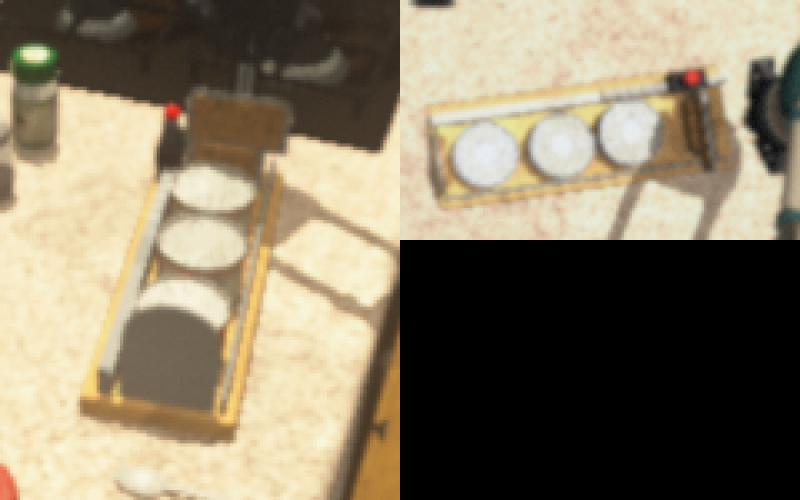

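The picture shows three tins with small gaps. In the top view the gripper is behind and square to the stop (crop column ~765), about 39 mm short of the pad at rack x = -8 mm. I'll approach now.

Emit:
{"fn": "drive_tool", "kwargs": {
  "targets": [
    [-0.0008,0.006,0,0],
    [-0.0008,0.006,0,0],
    [-0.0008,0.006,0,0],
    [-0.0009,0.006,0,0],
    [-0.0009,0.006,0,0]
  ]
}}

```text
clock: 4.53
position: [0.4836, -0.064, 0.1719]
ee_rot: [-0.0, 0.656, 0.755, 0.0]
contact_force: [0.3, 0.2, -0.6]
width: -0.0003
```

Emit:
{"fn": "drive_tool", "kwargs": {
  "targets": [
    [-0.0002,0.0015,0,0],
    [-0.0002,0.0015,0,0],
    [-0.0002,0.0015,0,0],
    [-0.0002,0.0015,0,0],
    [0,0,0,0]
  ]
}}

```text
clock: 5.15
position: [0.4828, -0.0585, 0.1719]
ee_rot: [0.0, 0.656, 0.755, 0.0]
contact_force: [-0.5, 0.9, 0.1]
width: 0.0002
```

Emit:
{"fn": "drive_tool", "kwargs": {
  "targets": [
    [-0.0001,0.001,0,0],
    [-0.0001,0.001,0,0],
    [-0.0001,0.001,0,0],
    [0,0,0,0],
    [0,0,0,0]
  ]
}}

```text
clock: 5.78
position: [0.4827, -0.0568, 0.172]
ee_rot: [0.001, 0.656, 0.755, -0.001]
contact_force: [-0.5, -5.5, -0.8]
width: -0.0003
```

Emit:
{"fn": "drive_tool", "kwargs": {
  "targets": [
    [-0.0001,0.001,0,0],
    [-0.0001,0.001,0,0],
    [0,0,0,0],
    [0,0,0,0],
    [0,0,0,0]
  ]
}}

```text
clock: 6.4
position: [0.4826, -0.0557, 0.172]
ee_rot: [0.002, 0.656, 0.755, -0.002]
contact_force: [-1.6, -9.1, -1.7]
width: -0.0001
```

Contact is at TCP y ≈ -0.057, with the stop in notch 0.016. The target notch should come at TCP y ≈ -0.0095. I'll keep pushing.

Emit:
{"fn": "drive_tool", "kwargs": {
  "targets": [
    [-0.0001,0.001,0,0],
    [-0.0001,0.001,0,0],
    [-0.0002,0.001,0,0],
    [-0.0001,0.001,0,0],
    [-0.0002,0.001,0,0]
  ]
}}

```text
clock: 7.02
position: [0.4821, -0.0506, 0.1721]
ee_rot: [0.002, 0.655, 0.755, -0.002]
contact_force: [-0.4, -8.3, -0.5]
width: 0.0002
```

Emit:
{"fn": "drive_tool", "kwargs": {
  "targets": [
    [-0.0001,0.001,0,0],
    [-0.0001,0.001,0,0],
    [-0.0002,0.001,0,0],
    [-0.0001,0.001,0,0],
    [-0.0002,0.001,0,0]
  ]
}}

```text
clock: 7.65
position: [0.4807, -0.0431, 0.1718]
ee_rot: [-0.0, 0.656, 0.755, 0.0]
contact_force: [0.3, 0.5, 0.3]
width: -0.0
```

Emit:
{"fn": "drive_tool", "kwargs": {
  "targets": [
    [-0.0001,0.001,0,0],
    [-0.0001,0.001,0,0],
    [-0.0002,0.001,0,0],
    [-0.0001,0.001,0,0],
    [-0.0002,0.001,0,0]
  ]
}}

```text
clock: 8.28
position: [0.4804, -0.0405, 0.1719]
ee_rot: [0.002, 0.655, 0.755, -0.002]
contact_force: [-0.1, -9.1, -2.7]
width: -0.0001
```

The stop has moved one notch (0.032, force up again at y ≈ -0.041). On to 0.048 at y ≈ -0.025.

Emit:
{"fn": "drive_tool", "kwargs": {
  "targets": [
    [-0.0001,0.001,0,0],
    [-0.0001,0.001,0,0],
    [-0.0002,0.001,0,0],
    [-0.0001,0.001,0,0],
    [-0.0002,0.001,0,0]
  ]
}}

```text
clock: 8.9
position: [0.4799, -0.0354, 0.172]
ee_rot: [0.002, 0.656, 0.755, -0.001]
contact_force: [-0.5, -9.5, -0.5]
width: -0.0
```

Emit:
{"fn": "drive_tool", "kwargs": {
  "targets": [
    [-0.0001,0.001,0,0],
    [-0.0001,0.001,0,0],
    [-0.0002,0.001,0,0],
    [-0.0001,0.001,0,0],
    [-0.0002,0.001,0,0]
  ]
}}

```text
clock: 9.52
position: [0.4789, -0.0281, 0.172]
ee_rot: [-0.0, 0.656, 0.755, 0.0]
contact_force: [-0.2, 0.7, -0.2]
width: -0.0
```

Emit:
{"fn": "drive_tool", "kwargs": {
  "targets": [
    [-0.0001,0.001,0,0],
    [-0.0001,0.001,0,0],
    [-0.0002,0.001,0,0],
    [-0.0001,0.001,0,0],
    [-0.0002,0.001,0,0]
  ]
}}

```text
clock: 10.15
position: [0.4784, -0.0251, 0.1719]
ee_rot: [0.001, 0.656, 0.755, -0.001]
contact_force: [0.9, -8.9, -2.4]
width: 0.0002
```

```bash
python3 look.py a2
```

```text
side stop_button [([0.456, 0.202, 0.02], [0.001, 0.114], 0.68), ([0.535, 0.002, 0.107], [0.051, -0.095], 0.67)]
side push_point []
side push_pad [([0.537, 0.004, 0.11], [0.054, -0.093], 0.43)]
side tin_a [([0.476, 0.038, 0.02], [-0.001, -0.051], 0.79), ([0.465, 0.115, 0.024], [-0.002, 0.026], 0.76), ([0.452, 0.202, 0.018], [-0.003, 0.114], 0.7)]
top stop_button [([0.532, 0.002, 0.108], [0.049, -0.094], 0.65)]
top push_point [([0.463, 0.113, 0.018], [-0.004, 0.025], 0.18)]
top push_pad []
top tin_a [([0.464, 0.112, 0.019], [-0.003, 0.023], 0.93), ([0.451, 0.204, 0.021], [-0.004, 0.116], 0.87)]
10.65 [ 0.4784 -0.0251  0.1719] [-0.7 -7.5 -1.6]
```

View pics/a2.png

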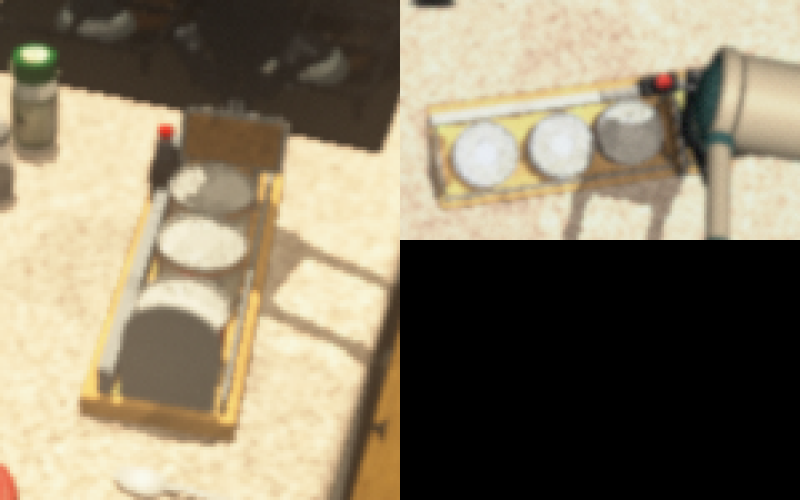

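The stop is in 0.048 and just meets the first tin. The button has moved 32 mm and the tins are upright. One more notch to go, with the last call in finer steps.

Emit:
{"fn": "drive_tool", "kwargs": {
  "targets": [
    [-0.0001,0.001,0,0],
    [-0.0001,0.001,0,0],
    [-0.0002,0.001,0,0],
    [-0.0001,0.001,0,0],
    [-0.0002,0.001,0,0]
  ]
}}

```text
clock: 11.28
position: [0.4777, -0.0202, 0.1719]
ee_rot: [0.001, 0.656, 0.755, -0.001]
contact_force: [1.0, -8.4, -1.4]
width: -0.0001
```

Emit:
{"fn": "drive_tool", "kwargs": {
  "targets": [
    [-0.0001,0.001,0,0],
    [-0.0001,0.001,0,0],
    [-0.0002,0.001,0,0],
    [-0.0001,0.001,0,0],
    [0,0,0,0]
  ]
}}

```text
clock: 11.9
position: [0.4769, -0.0145, 0.1719]
ee_rot: [-0.0, 0.656, 0.755, 0.0]
contact_force: [0.3, -1.9, 0.1]
width: 0.0002
```

Emit:
{"fn": "drive_tool", "kwargs": {
  "targets": [
    [-0.0001,0.0005,0,0],
    [0,0.0005,0,0],
    [-0.0001,0.0005,0,0],
    [0,0,0,0],
    [0,0,0,0]
  ]
}}

```text
clock: 12.52
position: [0.4768, -0.0129, 0.172]
ee_rot: [0.0, 0.656, 0.755, 0.0]
contact_force: [0.6, 0.5, 0.0]
width: -0.0
```

```bash
python3 look.py a3
```

```text
side stop_button [([0.534, 0.017, 0.108], [0.053, -0.08], 0.98)]
side push_point []
side push_pad []
side tin_a [([0.464, 0.127, 0.023], [-0.001, 0.039], 0.98), ([0.476, 0.053, 0.02], [0.0, -0.036], 0.76), ([0.455, 0.204, 0.018], [0.001, 0.116], 0.68)]
top stop_button [([0.53, 0.018, 0.109], [0.049, -0.078], 0.69)]
top push_point [([0.479, 0.015, -0.002], [-0.002, -0.075], 0.47)]
top push_pad []
top tin_a [([0.461, 0.12, 0.024], [-0.005, 0.032], 0.93), ([0.478, 0.053, 0.022], [0.002, -0.037], 0.75), ([0.45, 0.204, 0.024], [-0.005, 0.116], 0.73)]
13.025 [ 0.4768 -0.013   0.1719] [ 0.4 -1.   0.6]
```

The push has fallen away and the button has moved 48 mm in all. I'll feel gently for the seated stop at y ≈ -0.0097 to confirm.

Emit:
{"fn": "drive_tool", "kwargs": {
  "targets": [
    [-0.0001,0.001,0,0],
    [-0.0001,0.001,0,0],
    [-0.0001,0.0007,0,0],
    [0,0,0,0],
    [0,0,0,0]
  ]
}}

```text
clock: 13.65
position: [0.4765, -0.0103, 0.1719]
ee_rot: [0.0, 0.656, 0.755, 0.0]
contact_force: [-1.2, -0.0, 0.0]
width: -0.0001
```

Emit:
{"fn": "drive_tool", "kwargs": {
  "targets": [
    [-0.0001,0.0005,0,0],
    [0,0.0003,0,0],
    [0,0,0,0],
    [0,0,0,0],
    [0,0,0,0]
  ]
}}

```text
clock: 14.28
position: [0.4764, -0.0099, 0.172]
ee_rot: [0.0, 0.656, 0.755, -0.0]
contact_force: [0.2, -3.7, -0.7]
width: 0.0
```

Resistance is back at the predicted place (3.7 N, below the 8 N it takes to leave a notch), so the stop is seated. I'll back off and look.

Emit:
{"fn": "drive_tool", "kwargs": {
  "targets": [
    [0.0008,-0.006,0,0],
    [0.0017,-0.012,0,0],
    [0.0028,-0.02,0,0],
    [0.0028,-0.02,0,0],
    [0.0028,-0.02,0,0]
  ]
}}

```text
clock: 14.9
position: [0.4874, -0.0885, 0.1719]
ee_rot: [-0.0, 0.656, 0.754, 0.0]
contact_force: [0.0, 0.6, -1.2]
width: -0.0
```

Emit:
{"fn": "drive_tool", "kwargs": {
  "targets": [
    [-0.02,-0.02,0.03,0],
    [-0.02,-0.02,0.03,0],
    [-0.02,-0.02,0.03,0],
    [-0.02,0,0.02,0],
    [0,0,0,0]
  ]
}}

```text
clock: 15.52
position: [0.407, -0.1482, 0.2833]
ee_rot: [0.002, 0.657, 0.754, 0.001]
contact_force: [0.4, -0.0, -0.3]
width: 0.0001
```

```bash
python3 look.py a4
```

```text
side stop_button [([0.536, 0.018, 0.108], [0.054, -0.079], 0.72), ([0.696, -0.072, -0.001], [0.201, -0.191], 0.58)]
side push_point []
side push_pad [([0.475, 0.053, 0.021], [-0.0, -0.036], 0.26)]
side tin_a [([0.476, 0.055, 0.02], [0.001, -0.034], 0.83), ([0.455, 0.202, 0.019], [0.0, 0.114], 0.79), ([0.461, 0.126, 0.022], [-0.004, 0.038], 0.78)]
top stop_button [([0.531, 0.017, 0.112], [0.05, -0.079], 0.73)]
top push_point [([0.476, 0.0, 0.107], [-0.007, -0.089], 0.41)]
top push_pad [([0.478, 0.02, 0.002], [-0.002, -0.069], 0.54), ([0.534, 0.56, 0.02], [0.129, 0.458], 0.19)]
top tin_a [([0.477, 0.054, 0.02], [0.001, -0.035], 0.94), ([0.46, 0.124, 0.021], [-0.006, 0.036], 0.88), ([0.454, 0.204, 0.024], [-0.001, 0.116], 0.78)]
16.025 [ 0.4075 -0.1473  0.2814] [-0.3 -0.   0.5]
```

View pics/a4.png

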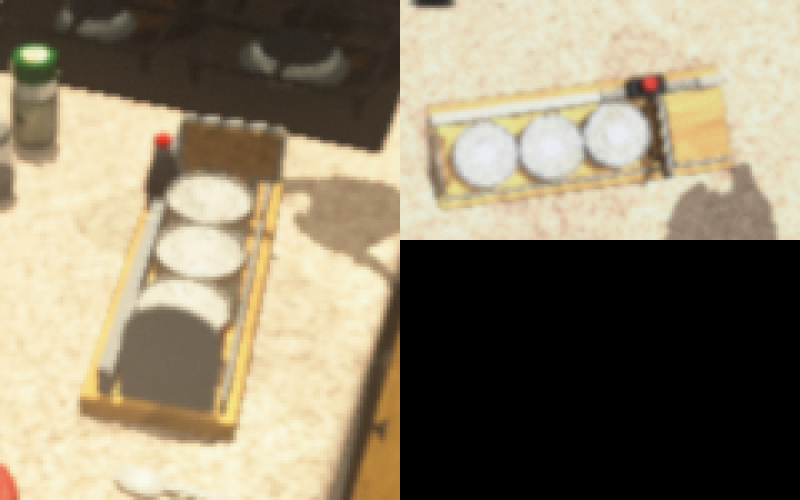

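The stop is in 0.064 (pad -0.089 against an expected -0.0865; liner -0.069 against -0.0725). The tins stand upright together, and nothing visible round the rack has moved.

```bash
python3 -c "from rig import manip;print(manip.sign_off())"
```

```text
the job is handed in; nothing more can be done
None
```

The sliding stop is in the 0.064 m notch with the three tins closed up, and I've handed the job in at about 16 s on the robot's clock. The row was three tins (226 mm), so 0.064 was the last notch it could reach. I pushed the pad with the shut fingertips from notch 0.016, then backed the arm well clear.

**Seating:** at the last notch the push fell to about zero. A light feel then met 3.7 N at the place I had predicted, below the 8 N it takes to leave a notch. The highest force in any reading was about 9 N.

**Final picture, arm clear:** the button had moved 48 mm in all, which is three notches, and did not shift when I let go. The tins stand upright, with about 6.5 mm of total slack, which is what this notch leaves. The spotter's pad and liner points agreed with the expected positions to 2.5–3.5 mm, within its accuracy.

**Not checked:** I did not look again at the full view with the honey jar and tomato, but the arm never went near them.

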